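# Put the candle tray away under the counter riser

### The job

First push the riser's open drawer fully home. Then lift the candle tray by its sides, set it down on the worktop in front of the riser's open bay, lined up with it and handle toward you, and let go. Take it again by its front handle and slide it along the worktop under the riser, without knocking against the riser, until the tray's front wall is flush with the riser's front edge and only the handle sticks out; keep both candles in the level tray and leave the jars, the mug and the lemon alone.

Things in the scene. Friction and masses are not known exactly. Their poses are not given: they have to be found in the camera images.
- riser: Low pale-wood counter riser, fixed to the worktop: 170 deep (x) x 238 wide (y) x 62 mm high. Origin at the centre of its underside; own x points to its back, z up; the front face is 85 mm along -x. Top board 14 mm thick, its underside 48 mm above the worktop. Left half (own +y) is an open bay, right half holds a drawer.
- bay_mouth (a point): Point on the worktop in the middle of the open bay's mouth, in the plane of the riser's front edge, 66 mm left (own +y) of the riser's centre line; axes as the riser's (x points into the bay). The bay is 82 mm wide between two 12 mm upright panels, 48 mm high, open right through to the back with no stop.
- drawer (a joint): Shallow drawer in the right half of the riser, front 114 mm wide and 42 mm high (z 3 to 45 mm). Value = how far it stands out, m: 0 fully home at a hard stop, 0.11 fully out. Slides along the riser's own x; about 2 N of friction; stays where it is left.
- drawer_knob (a point): Centre of the flat front face of the drawer's round brass knob (22 mm across, 24 mm above the worktop), 20 mm in front of the drawer's front face; moves with the drawer. Pushing it along the riser's own +x shuts the drawer.
- tray: Loose low open tray of dark wood, about 0.3 kg, body 150 (x) x 58 (y) x 34 mm high, walls 4 mm; can be gripped across its width. Origin under the centre of the body; z up; own -x is the front, with the handle. Mind the wrist: a tall wall cabinet stands on the worktop behind the tray, its face at about x = 0.62 m (knobs to 0.59), its left end at y = 0.01 m in the robot's frame.
- tray_front (a point): Middle of the lower edge of the tray's front wall (own x = -75 mm, z = 0).
- tray_handle (a point): Grip point of the tray's upright block handle, 98 mm from the tray's origin along own -x, 30 mm up. The block is 14 mm thick (y), stands out 42 mm from the front wall, and spans z 6 to 44 mm.
- candle_a: Loose tea light in a white cup, 38 mm across, 15 mm high, lying in the tray; origin at the centre of its underside.
- candle_b: Second loose tea light in the tray, the same.
- jam_jar: Jar of red jam with yellow lid, 71 mm across, 110 mm high, standing on the back of the riser; origin under its centre. Bystander.
- spice_jar: Spice jar with red cap, 45 mm across, 106 mm high, standing on the back of the riser; origin under its centre. Bystander.
- mug: Green mug, 65 x 94 x 52 mm, on the worktop right of the tray; origin under its centre. Bystander.
- lemon: Yellow lemon, 71 x 53 x 51 mm, on the worktop right of the tray; origin at its underside. Bystander.

How it is judged:
By the outcome, as a careful person would: the job done as asked, in the order asked, and still so for the second after the job is handed in, with the robot touching nothing.
It also fails if it takes over 67 s, if anything falls off the work surface, if the arm or the gripper's body presses on something with over 40 N, if the wrist force passes 120 N, or if a joint passes its speed limit or range.

### The arm

A 6-joint arm with a two-finger parallel gripper is mounted at the origin on a cart in front of the work surface, level with it; the furniture and walls round the work are solid. World frame = base frame: x ahead of the robot, y to its left, z up, the work surface at z = 0. Lengths are in m, angles in rad, forces in N, time in s.
With the tool pointing down it reaches from about 0.375 to 0.9 m from the base axis. Payload 3.1 kg.
Tool frame: the origin (TCP) lies midway between the tips of the shut fingers; the grasp point (between the pads) lies 19 mm behind it (manip.grip_depth is the distance from the TCP to the grasp point, in m); z points along the fingers, y is the line along which they close (so a half turn about z gives the same grasp; the last joint's range is limited). The gripper opens to 85 mm and grips with 20 to 120 N. Pads are 22 mm wide; open, the fingers measure 114 mm over their backs; the gripper's body (76 mm by 85 mm) begins 54 mm behind the grasp point. The pads swing forward as they close: fully open they stand 13 mm farther back than shut.
Start: joints at [0.928, 0.527, 1.433, -0, 1.181, -0.178], TCP at [0.28, 0.559, 0.231] pointing down, gripper open.
Joint ranges: [-3.08, 3.08], [-0.75, 2.2], [0.22, 2.44], [-1.43, 4.57], [0, 2.65], [-2.85, 2.85]. Speed limits (rad/s): [2.79, 2.79, 3.14, 3.14, 3.14, 3.14].

### API

Orientations are given as a unit quaternion [x, y, z, w].
In Python, from station import telemetry, snapshot, manip gives the robot as it stands. The module is installed in compiled form; this text tells all that it offers.
- The arm moves only by the shell command python3 -m crank 'ROWS' [OPENING] [FORCE]. ROWS is text: rows parted by semicolons, each of 6 numbers parted by spaces: the shift along the tool's x, y, z as a fraction of full scale, then the turn, a rotation vector about the tool's x, y, z as a fraction of full scale. A call has exactly 5 rows; each row shifts and turns the commanded pose from where the row before left it, along the tool's axes as they then stand; what a row does not reach is not made up. Full scale, the value 1, is 4 cm for a shift and 90 degrees for a turn. A row lasts 1/10 s, in which the tool goes at most 50 mm and 8.59 degrees, less where a joint would pass 70% of its speed; a pose out of reach is approached as far as the arm can. A call with a number of a shift or a turn outside -1 to 1 is refused whole. A call with a gripper value outside its range is refused whole. OPENING is the opening, from -1 (shut) to 1 (fully open), set as the call begins (- or left out, the last holds). The fingers move at their own pace and stop on an object; FORCE is the grip in N (left out, the last holds). Time passes only in rows, so rows that do not move let the fingers close, or fill a call up. It gives the time, the measured TCP pose, the force, the opening and the grip force at its end, in the units of the state.
- telemetry.sense(): the state, without advancing time (a new reading comes with each control period).
- snapshot(name): name is "scene" or "side" or "wrist"; returns a dict with "image" (420x560x3 uint8, red, green, blue), "depth" (420x560 float32, m along the optical axis (not along the pixel's ray), 0 where there is no reading), "camera_matrix" (3x3 intrinsics, pixels), "k1" (the pictures are not rectified: a ray, as slopes to the right and down, at radius r is drawn at 1 + k1 r^2 times it, then the intrinsics apply), "rvec" (rotation vector, rad) and "tvec" (3), from world to camera coordinates, as OpenCV has them. Camera axes: x right, y down, z forward; pixel columns grow to the right and rows downward; lengths in m; the calibration is good to about 2 mm. A picture is of the moment at which its call begins.
- manip.sign_off(): hands the job in; it is judged then, once.
The state is a dict: "t": time; "q": joint angles; "qd": joint speeds; "tau": joint torques, N m; "tcp_pos": TCP position; "tool_rot": TCP orientation; "force": force on the tool from outside, world axes, zero at the start; "ft_torque": the same for the moment, N m; "finger_gap": opening from 0.0 (shut) to 1.0 (fully open); "gripper_force": force on a finger pad.
Only numpy, scipy, OpenCV 4.12 (cv2) and the standard library are available. Lean on these libraries where they do the work, as an engineer would, in place of code of your own. Each camera call takes 0.05 s, during which the arm holds its last target. There are 200 camera calls.

## Working session

There is one attempt and no reset: what is moved stays moved. The work goes in short steps, Python scripts to look and compute and a shell command to move; the robot and the scene stay as the last step left them, time stands still between calls to the robot, and variables do not carry over. Pictures are saved under pics/ and viewed, at most 12 in all, crops included, and the job is handed in when it is done.

```bash
mkdir -p pics; cat > h.py <<'E'
import numpy as np,cv2,pickle
from scipy.spatial.transform import Rotation as R
from station import telemetry,snapshot,manip
def snap(n,f):
    s=snapshot(n); cv2.imwrite(f'pics/{f}.png',s['image'][:,:,::-1]); pickle.dump(s,open(f'{f}.pkl','wb')); return s
def load(f): return pickle.load(open(f'{f}.pkl','rb'))
def ray(s,u,v):
    K=s['camera_matrix'];a=np.array([(u-K[0,2])/K[0,0],(v-K[1,2])/K[1,1]]);b=a.copy()
    for _ in range(20): b=a/(1+s['k1']*(b@b))
    return np.array([b[0],b[1],1.])
def cam(s):
    Rm=cv2.Rodrigues(np.array(s['rvec'],float))[0]; return Rm,np.array(s['tvec'],float).ravel()
def dep(s,u,v):  # by depth
    Rm,t=cam(s); return Rm.T@(ray(s,u,v)*s['depth'][int(round(v)),int(round(u))]-t)
def onz(s,u,v,z):
    Rm,t=cam(s); c=-Rm.T@t; d=Rm.T@ray(s,u,v); return c+d*(z-c[2])/d[2]
def cloud(s):
    H,W=s['depth'].shape; K=s['camera_matrix'];u,v=np.meshgrid(np.arange(W),np.arange(H))
    a=np.stack([(u-K[0,2])/K[0,0],(v-K[1,2])/K[1,1]],-1);b=a.copy()
    for _ in range(20): b=a/(1+s['k1']*(b**2).sum(-1,keepdims=True))
    P=np.concatenate([b,np.ones((H,W,1))],-1)*s['depth'][...,None]
    Rm,t=cam(s); return (P-t)@Rm
E
python3 - <<'E'
from h import *
snap('scene','sc0');snap('side','si0');s=telemetry.sense();print(s,manip.grip_depth)
a=cv2.imread('pics/sc0.png');b=cv2.imread('pics/si0.png')
for n in('sc0','si0'):
    s=load(n);Rm,t=cam(s);print(n,-Rm.T@t,Rm[2],s['k1'],s['camera_matrix'])
E
```

```text
{'t': 0.1, 'q': array([ 9.28515790e-01,  5.28375170e-01,  1.43375362e+00,  3.42122298e-06,
        1.18140467e+00, -1.78484022e-01]), 'qd': array([ 0.00270826, -0.00433193, -0.00442039, -0.00053211,  0.00198973,
       -0.00050813]), 'tau': array([ 3.30567473e-04, -4.43303668e+01, -1.78586894e+01, -1.67230810e-04,
        3.85996420e-03, -3.87144055e-06]), 'tcp_pos': array([0.27917045, 0.55847861, 0.2304368 ]), 'tool_rot': array([ 2.29825907e-01,  9.73231273e-01, -8.89199393e-04, -3.88603174e-04]), 'force': array([-1.09695499,  0.40615297,  0.50865038]), 'ft_torque': array([-0.00045536, -0.0206181 ,  0.01964639]), 'gripper_force': 0.0, 'finger_gap': 0.9992080704818619} 0.0187
sc0 [-0.03041575 -0.71443885  0.93411688] [ 0.4846564   0.51535776 -0.70676344] 0.0015921848893256198 [[401.78733191   0.         275.22326598]
 [  0.         401.78733191 209.17216479]
 [  0.           0.           1.        ]]
si0 [0.16350816 0.709339   0.84866244] [ 0.33348617 -0.67208203 -0.66112988] 0.02476252723127682 [[382.66914034   0.         277.52492293]
 [  0.         382.66914034 204.49333773]
 [  0.           0.           1.        ]]
```

View pics/sc0.png

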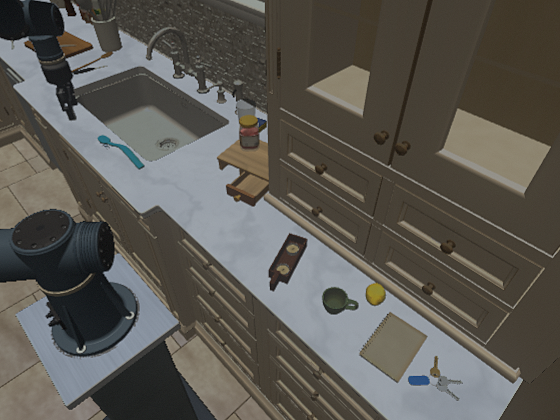

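View pics/si0.png

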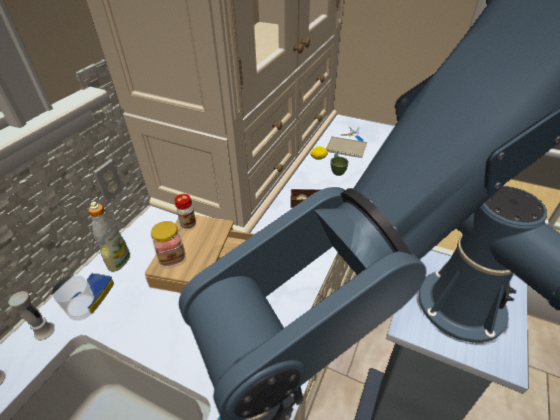

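Scene view: riser at about (245,160), with the open drawer at (245,185), tray at (288,260) with its handle at (272,283), mug (335,300), lemon (375,293). In the side view the arm hides the drawer. I'll enlarge both parts and use the depth.

```bash
python3 - <<'E'
from h import *
a=cv2.imread('pics/sc0.png')
c1=cv2.resize(a[135:215,210:290],None,fx=5,fy=5,interpolation=cv2.INTER_CUBIC)
c2=cv2.resize(a[225:305,255:325],None,fx=5,fy=5,interpolation=cv2.INTER_CUBIC)
cv2.imwrite('pics/c0.png',np.hstack([c1,c2]))
for n in('sc0','si0'):
    s=load(n);P=cloud(s)
    x,y,z=P[...,0],P[...,1],P[...,2]
    def box(m,tag):
        if m.sum()<10: return print(n,tag,m.sum())
        Q=P[m][:,:2].astype(np.float32);r=cv2.minAreaRect(Q);print(n,tag,m.sum(),np.round(r[0],4),np.round(r[1],4),round(r[2],1),'zmed',np.median(z[m]))
    reg=(x>.35)&(x<.85)&(y>-.1)&(y<.5)
    box(reg&(abs(z-.062)<.006)&(s['depth']>0),'risertop')
    for zz in (.0,.034):
        box((x>.35)&(x<.6)&(y>-.3)&(y<.02)&(z>.012)&(z<.06),'tray')
for p in [(245,165),(288,260),(272,283),(235,190)]: print(p,dep(load('sc0'),*p))
E
```

```text
sc0 risertop 1215 [0.6768 0.1974] [0.5693 0.191 ] 61.6 zmed 0.06198114739917596
sc0 tray 730 [ 0.5272 -0.1578] [0.3386 0.1317] 55.4 zmed 0.02519011325403741
sc0 tray 730 [ 0.5272 -0.1578] [0.3386 0.1317] 55.4 zmed 0.02519011325403741
si0 risertop 2899 [0.7188 0.1772] [0.5729 0.2055] 82.8 zmed 0.06164299424480253
si0 tray 238 [ 0.5144 -0.202 ] [0.0965 0.0641] 23.0 zmed 0.02535661165094453
si0 tray 238 [ 0.5144 -0.202 ] [0.0965 0.0641] 23.0 zmed 0.02535661165094453
(245, 165) [0.63890817 0.14750903 0.0647258 ]
(288, 260) [ 0.48953315 -0.21411033  0.00519566]
(272, 283) [ 0.38449014 -0.2586584   0.04145731]
(235, 190) [0.54521309 0.09014496 0.04513426]
```

View pics/c0.png

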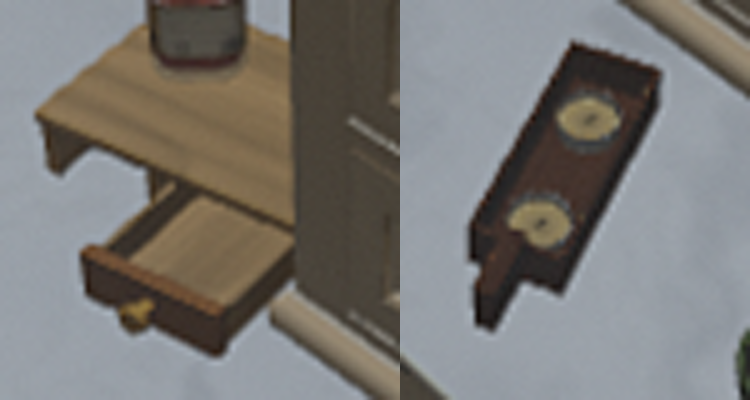

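The crop shows riser front-left top corner at crop (38,117), front edge running to (293,222), and knob at (135,318). On the tray, rim corners are at (572,42), (660,72), (472,228) and the handle end is near (487,328).

```bash
python3 - <<'E'
from h import *
s=load('sc0')
def f(cx,cy,z,ox=210,oy=135): return onz(s,ox+(cx+.5)/5-.5,oy+(cy+.5)/5-.5,z)
A=f(38,117,.062);B=f(293,222,.062);C=f(145,25,.062)
print('riser FL',A,'F2',B,'BL',C,'frontdir',np.degrees(np.arctan2(*(A-B)[[0,1]])),'left edge yaw',np.degrees(np.arctan2((C-A)[1],(C-A)[0])),np.linalg.norm(C-A))
print('knob z24',f(133,320,.024),'drawer TL',f(83,250,.045),'TR',f(222,345,.045))
g=lambda x,y,z:f(x-400,y,z,255,225)
for n,p in dict(BL=(572,42),BR=(661,72),FL=(471,230)).items(): print(n,g(*p,.034))
print('handle top',g(480,290,.044),g(522,230,.044))
print('candles',g(588,117,.019),g(541,220,.019))
for n,su,sv in(('sc0',288,260),):
    s2=load(n);P=cloud(s2);m=((P[...,2]>.008)&(P[...,2]<.07)&(s2['depth']>0)).astype(np.uint8)
    _,L=cv2.connectedComponents(m)
    l=L[270,287] or L[265,283]; k=L==l;Q=P[k];r=cv2.minAreaRect(Q[:,:2].astype(np.float32));print('comp',k.sum(),r)
# riser top side view
s2=load('si0');P=cloud(s2);m=(abs(P[...,2]-.062)<.005)&(s2['depth']>0)&(P[...,0]>.5)
_,L=cv2.connectedComponents(cv2.erode(m.astype(np.uint8),np.ones((2,2))))
l=L[265,205];k=L==l;Q=P[k][:,:2].astype(np.float32);print('side riser',k.sum(),l,cv2.minAreaRect(Q))
E
```

```text
riser FL [0.59589037 0.24806677 0.062     ] F2 [0.64847042 0.04042681 0.062     ] BL [0.72150801 0.2810906  0.062     ] frontdir -14.21013009422198 left edge yaw 14.729295880488444 0.1298859695593388
knob z24 [0.53490577 0.07395136 0.024     ] drawer TL [0.54118574 0.13137091 0.045     ] TR [ 0.54791056 -0.00126808  0.045     ]
BL [ 0.5470879  -0.15974431  0.034     ]
BR [ 0.56827189 -0.21280211  0.034     ]
FL [ 0.40949494 -0.2190761   0.034     ]
handle top [ 0.38149529 -0.25646817  0.044     ] [ 0.42463629 -0.24375766  0.044     ]
candles [ 0.5219265  -0.19867763  0.019     ] [ 0.44989733 -0.23295258  0.019     ]
comp 857 ((0.4701805114746094, -0.22250248491764069), (0.19414333999156952, 0.0598861500620842), 21.980337142944336)
side riser 2340 38 ((0.7022274136543274, 0.16240409016609192), (0.1630689948797226, 0.23611293733119965), 10.563773155212402)
```

```bash
cat >> h.py <<'E'
def go(x,y,z,yaw=None):
    "prints shift in units (after a turn about tool z) to reach target; yaw = world angle of tool x, deg"
    s=telemetry.sense();M=R.from_quat(s['tool_rot']).as_matrix();cy=np.degrees(np.arctan2(M[1,0],M[0,0]))
    print('tcp',np.round(s['tcp_pos'],4),'yaw',round(cy,2),'tilt',np.round(M[:2,2],4),'F',np.round(s['force'],1),'t',s['t'],'gap',s['finger_gap'])
    yw=cy if yaw is None else yaw
    dt=-((yw-cy+180)%360-180); M2=M@R.from_rotvec([0,0,np.radians(dt)]).as_matrix()
    d=M2.T@(np.array([x,y,z])-s['tcp_pos']);print('turn units',round(dt/90,4),'then shift units',np.round(d/.04,3))
E
Z='0 0 0 0 0 .0915'; 
python3 -m crank '0 0 0 0 0 .0915;0 0 0 0 0 .0915;0 0 0 0 0 .0915;0 0 0 0 0 .0915;0 0 0 0 0 .0915' -1
python3 -m crank '0 0 0 0 0 .0915;-.9 .23 0 0 0 0;-.9 .23 0 0 0 0;-.9 .23 0 0 0 0;-.9 .23 0 0 0 0'
python3 -m crank '-.9 .23 0 0 0 0;-.9 .23 0 0 0 0;-.9 .23 0 0 0 0;-.9 .23 0 0 0 0;-.9 .23 0 0 0 0'
python3 -m crank '-.9 .23 0 0 0 0;-.9 .23 0 0 0 0;-.9 .23 0 0 0 0;0 0 0 0 0 0;0 0 0 0 0 0'
python3 - <<'E'
from h import *
s=snap('wrist','w1');Rm,t=cam(s);print(-Rm.T@t,Rm[2]);go(.5,.15,.23,104)
E
```

```text
t: 0.6
tcp_pos: [0.2793, 0.5586, 0.2307]
tool_rot: [0.56, 0.829, -0.001, -0.0]
force: [0.4, 0.2, 0.2]
finger_gap: 0.144
gripper_force: 0.0
t: 1.1
tcp_pos: [0.3503, 0.4268, 0.2309]
tool_rot: [0.615, 0.788, -0.0, -0.0]
force: [0.8, 0.2, -0.4]
finger_gap: -0.0
gripper_force: 0.0
t: 1.6
tcp_pos: [0.4386, 0.2632, 0.231]
tool_rot: [0.616, 0.788, -0.0, -0.0]
force: [0.5, 0.3, -0.6]
finger_gap: 0.002
gripper_force: 0.0
t: 2.1
tcp_pos: [0.4912, 0.1659, 0.2309]
tool_rot: [0.616, 0.787, -0.0, -0.001]
force: [-0.3, -0.3, -0.4]
finger_gap: 0.002
gripper_force: 0.0
[0.47459629 0.23497044 0.37326346] [ 0.06415764 -0.26959981 -0.96083284]
tcp [0.4906 0.1667 0.2309] yaw 103.98 tilt [-0.0016  0.0003] F [-0.7 -0.4  0.6] t 2.15 gap -0.0010525437245301839
turn units -0.0002 then shift units [-0.462  0.127  0.022]
```

View pics/w1.png

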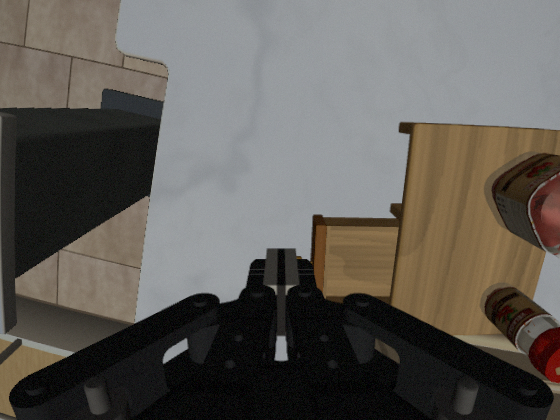

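Wrist view: riser top front-left corner at about (412,124), front edge running down to (391,333), drawer front's left top corner (314,215), knob hidden behind the gripper near (300,258).

```bash
python3 - <<'E'
from h import *
s=load('w1');P=cloud(s);m=(abs(P[...,2]-.062)<.006)
print('zmed',np.median(P[160:300,420:470,2]))
e=[];
g=cv2.cvtColor(s['image'],cv2.COLOR_RGB2GRAY)
for v in list(range(130,330,5)):
    c=np.where(m[v,370:470])[0]
    if len(c): u=370+c[0]; e.append(onz(s,u-.5,v,.062)[:2])
e=np.array(e);
for _ in range(3):
    p=np.polyfit(e[:,1],e[:,0],1);r=e[:,0]-np.polyval(p,e[:,1]);e=e[abs(r)<max(2*r.std(),.0008)]
print('front x=a*y+b',p,'yaw',np.degrees(np.arctan(-p[0])),r.std(),len(e))
l=[]
for u in range(418,540,4):
    c=np.where(m[90:160,u])[0]
    if len(c): l.append(onz(s,u,90+c[0]-.5,.062)[:2])
l=np.array(l);q=np.polyfit(l[:,0],l[:,1],1);print('left yaw',np.degrees(np.arctan(q[0])),(l[:,1]-np.polyval(q,l[:,0])).std())
y=(q[0]*p[1]+q[1])/(1-q[0]*p[0]);x=p[0]*y+p[1];print('FL corner',x,y)
for a in (12,14):print('px corner',onz(s,410.5,123.5,.062),onz(s,391,333,.062));break
print('drawer TL',onz(s,314,215,.045),onz(s,323,215,.045))
E
```

```text
zmed 0.061575712904734
front x=a*y+b [-0.22932998  0.6545128 ] yaw 12.91629867387793 0.00047094446547827495 33
left yaw 12.660058280729343 0.0004350825434878585
FL corner 0.5952894704004639 0.258245044608435
px corner [0.59376535 0.25676396 0.062     ] [0.65332563 0.03332761 0.062     ]
drawer TL [0.53241272 0.14345913 0.045     ] [0.54164036 0.14574762 0.045     ]
```

```bash

python3 -m crank '-.6 -.4 0 0 0 0;-.9 -.4 0 0 0 0;-.9 -.4 0 0 0 0;-.9 -.3 0 0 0 0;-.7 0 0 0 0 0'
python3 -m crank '0 0 0 0 0 .0128;0 0 0 0 0 0;0 0 0 0 0 0;0 0 0 0 0 0;0 0 0 0 0 0'
python3 - <<'E'
from h import *
s=snap('wrist','w2');go(.5,.15,.23,102.9)
E
```

```text
t: 2.65
tcp_pos: [0.4698, -0.0031, 0.2312]
tool_rot: [0.615, 0.789, -0.0, -0.001]
force: [-0.9, -0.3, -0.2]
finger_gap: -0.0
gripper_force: 0.0
t: 3.15
tcp_pos: [0.4716, -0.002, 0.2313]
tool_rot: [0.623, 0.782, -0.0, -0.0]
force: [0.3, -0.8, -0.2]
finger_gap: 0.001
gripper_force: 0.0
tcp [ 0.4716 -0.0023  0.2313] yaw 102.96 tilt [-0.0002  0.0001] F [0.3 0.2 0.2] t 3.2 gap -0.002051217631451088
turn units 0.0007 then shift units [3.552 1.541 0.032]
```

View pics/w2.png

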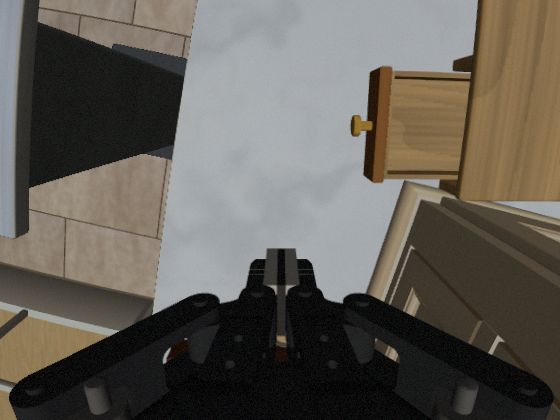

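Wrist view: knob's front face at (352,125), drawer front's top edge from (373,68) to (366,181), riser front edge from (479,0) to its right corner (461,199).

```bash
python3 - <<'E'
from h import *
s=load('w2');P=cloud(s);m=(abs(P[...,2]-.062)<.006)
e=[]
for v in range(3,195,5):
    c=np.where(m[v,440:520])[0]
    if len(c): e.append(onz(s,440+c[0]-.5,v,.062)[:2])
e=np.array(e)
for _ in range(3):
    p=np.polyfit(e[:,1],e[:,0],1);r=e[:,0]-np.polyval(p,e[:,1]);e=e[abs(r)<max(2*r.std(),.0008)]
print('front',p,'yaw',np.degrees(np.arctan(-p[0])),r.std(),len(e))
c=onz(s,461,199,.062);print('right corner',c)
a=np.radians(12.9);d=np.array([np.cos(a),np.sin(a)]);l=np.array([-d[1],d[0]]);F=np.array([.6216,.1415])
for n,u,v,z in(('knob',352,125,.024),('TL',373,68,.045),('TR',366,181,.045),('Rcorner',461,199,.062)):
    q=onz(s,u,v,z)[:2];print(n,q,'own x,y',(q-F)@d,(q-F)@l)
E
```

```text
front [-0.2346433   0.65365902] yaw 13.205181954945807 0.0005717790044577987 39
right corner [0.65092821 0.02935556 0.062     ]
knob [0.53042103 0.07333868] own x,y -0.10409474389005668 -0.04608529572613894
TL [0.53100079 0.12900116] own x,y -0.09110296401202203 0.00804290172153916
TR [0.55573057 0.02225979] own x,y -0.09082735670329536 -0.10152537529044958
Rcorner [0.65092821 0.02935556] own x,y 0.0035517408590354967 -0.1158615715390271
```

```bash

python3 -m crank '.6 .1 .2 0 0 0;.7 .1 .8 0 0 0;.3 .1 .9 0 0 0;0 0 .9 0 0 0;0 0 .9 0 0 0'
python3 -m crank '0 0 .9 0 0 0;0 0 .6 0 0 0;0 0 .2 0 0 0;0 0 0 0 0 0;0 0 0 0 0 0'
python3 - <<'E'
from h import *
go(.481,.0625,.016,103)
E
```

```text
t: 3.7
tcp_pos: [0.4696, 0.0628, 0.0823]
tool_rot: [0.623, 0.782, 0.0, 0.001]
force: [0.8, 0.6, -0.0]
finger_gap: -0.002
gripper_force: 0.0
t: 4.2
tcp_pos: [0.4699, 0.0619, 0.016]
tool_rot: [0.623, 0.782, 0.0, 0.001]
force: [-0.5, -0.9, -0.2]
finger_gap: 0.001
gripper_force: 0.0
tcp [0.4699 0.0619 0.016 ] yaw 102.88 tilt [ 0.0014 -0.0001] F [-0.5 -0.9 -0.2] t 4.2 gap 0.0009944145463039902
turn units -0.0013 then shift units [-0.049  0.272  0.001]
```

```bash

python3 -m crank '.03 .25 0 0 0 0;0 .25 0 0 0 0;0 .25 0 0 0 0;0 .25 0 0 0 0;0 .25 0 0 0 0'
python3 -m crank '0 .25 0 0 0 0;0 .25 0 0 0 0;0 .25 0 0 0 0;0 .25 0 0 0 0;0 .2 0 0 0 0'
python3 -m crank '0 .05 0 0 0 0;0 .05 0 0 0 0;0 .05 0 0 0 0;0 .05 0 0 0 0;0 .05 0 0 0 0'
python3 -m crank '0 .05 0 0 0 0;0 .05 0 0 0 0;0 0 0 0 0 0;0 0 0 0 0 0;0 0 0 0 0 0'

```

```text
t: 4.7
tcp_pos: [0.5186, 0.0744, 0.0156]
tool_rot: [0.623, 0.782, -0.0, -0.0]
force: [-2.7, -2.6, 1.0]
finger_gap: -0.001
gripper_force: 1.6
t: 5.2
tcp_pos: [0.5652, 0.0852, 0.0151]
tool_rot: [0.623, 0.782, -0.0, -0.0]
force: [-2.5, -0.0, 1.8]
finger_gap: 0.003
gripper_force: 1.2
t: 5.7
tcp_pos: [0.5741, 0.0871, 0.0152]
tool_rot: [0.623, 0.782, -0.0, -0.0]
force: [-2.4, -0.2, 0.6]
finger_gap: 0.001
gripper_force: 1.0
t: 6.2
tcp_pos: [0.5787, 0.088, 0.0153]
tool_rot: [0.623, 0.782, 0.0, 0.0]
force: [-0.8, -1.0, -0.7]
finger_gap: 0.0
gripper_force: 0.3
```

```bash

python3 -m crank '0 .07 0 0 0 0;0 .07 0 0 0 0;0 .07 0 0 0 0;0 .07 0 0 0 0;0 .07 0 0 0 0'
python3 -m crank '0 .05 0 0 0 0;0 .05 0 0 0 0;0 .05 0 0 0 0;0 .05 0 0 0 0;0 .05 0 0 0 0'

```

```text
t: 6.7
tcp_pos: [0.5921, 0.0911, 0.0153]
tool_rot: [0.623, 0.782, -0.0, 0.0]
force: [-0.9, -1.5, 0.9]
finger_gap: -0.001
gripper_force: 1.1
t: 7.2
tcp_pos: [0.6009, 0.0932, 0.0152]
tool_rot: [0.623, 0.782, -0.001, -0.001]
force: [-5.1, -3.9, 3.6]
finger_gap: 0.003
gripper_force: 2.9
```

```bash

python3 -m crank '0 .04 0 0 0 0;0 .04 0 0 0 0;0 .04 0 0 0 0;0 0 0 0 0 0;0 0 0 0 0 0'

```

```text
t: 7.7
tcp_pos: [0.6009, 0.0934, 0.0152]
tool_rot: [0.623, 0.782, -0.004, -0.004]
force: [-10.6, -5.8, 8.5]
finger_gap: -0.002
gripper_force: 6.0
```

Force rose to 10 N with no motion at the expected knob position, so the drawer is home. I'll back off, rise, and turn towards the tray.

```bash

python3 -m crank '0 -.4 0 0 0 0;0 -.8 0 0 0 0;0 -.8 0 0 0 0;0 -.5 -.7 0 0 0;0 0 -.9 0 0 0'
python3 -m crank '0 0 -.9 0 0 0;0 0 -.9 0 0 0;0 0 -.9 0 0 0;0 0 -.9 0 0 0;0 0 -.4 0 0 0' 1
python3 -m crank '0 0 0 0 0 -.092;0 0 0 0 0 -.092;0 0 0 0 0 -.092;0 0 0 0 0 -.092;0 0 0 0 0 -.092'
python3 -m crank '0 0 0 0 0 -.092;0 0 0 0 0 -.092;0 0 0 0 0 -.092;0 0 0 0 0 -.092;0 0 0 0 0 -.092'
python3 -m crank '0 0 0 0 0 -.092;0 0 0 0 0 -.092;0 0 0 0 0 0;0 0 0 0 0 0;0 0 0 0 0 0'
python3 - <<'E'
from h import *
go(.49,-.214,.23,202)
E
```

```text
t: 8.2
tcp_pos: [0.5043, 0.0722, 0.0782]
tool_rot: [0.624, 0.782, -0.002, -0.003]
force: [0.7, 0.2, 0.2]
finger_gap: -0.0
gripper_force: 0.0
t: 8.7
tcp_pos: [0.5118, 0.0723, 0.2434]
tool_rot: [0.623, 0.782, 0.003, 0.004]
force: [0.1, 0.3, 0.2]
finger_gap: 0.848
gripper_force: 0.0
t: 9.2
tcp_pos: [0.51, 0.0724, 0.2398]
tool_rot: [0.304, 0.953, 0.001, 0.001]
force: [-0.9, 0.4, 0.3]
finger_gap: 0.997
gripper_force: 0.0
t: 9.7
tcp_pos: [0.51, 0.0724, 0.2398]
tool_rot: [-0.052, 0.999, 0.0, 0.002]
force: [0.7, 0.6, 0.8]
finger_gap: 0.999
gripper_force: 0.0
t: 10.2
tcp_pos: [0.5091, 0.0722, 0.2395]
tool_rot: [-0.192, 0.981, -0.0, 0.0]
force: [-0.5, -0.5, -1.0]
finger_gap: 0.999
gripper_force: 0.0
tcp [0.5091 0.0722 0.2395] yaw -157.89 tilt [0.0009 0.0001] F [-0.5 -0.5 -1. ] t 10.2 gap 0.9989743352516182
turn units 0.0012 then shift units [ 3.124 -6.454  0.235]
```

```bash

python3 -m crank '.35 -.8 0 0 0 0;.35 -.9 0 0 0 0;.35 -.9 0 0 0 0;.35 -.9 0 0 0 0;.35 -.9 0 0 0 0'
python3 -m crank '.35 -.9 0 0 0 0;.35 -.9 0 0 0 0;.2 -.2 0 0 0 0;0 0 0 0 0 0;0 0 0 0 0 0'
python3 - <<'E'
from h import *
s=snap('wrist','w3');go(.49,-.214,.23,202)
P=cloud(s);m=((P[...,2]>.008)&(P[...,2]<.07)&(P[...,0]<.6)&(P[...,0]>.3)&(s['depth']>0)).astype(np.uint8)
n,L,st,_=cv2.connectedComponentsWithStats(m)
for i in range(1,n):
    if st[i,4]>300: print(i,st[i],cv2.minAreaRect(P[L==i][:,:2].astype(np.float32)))
E
```

```text
t: 10.7
tcp_pos: [0.5107, -0.1188, 0.2394]
tool_rot: [-0.192, 0.981, -0.0, 0.0]
force: [1.2, 0.2, 0.3]
finger_gap: 1.0
gripper_force: 0.0
t: 11.2
tcp_pos: [0.507, -0.2039, 0.2391]
tool_rot: [-0.192, 0.981, 0.001, -0.0]
force: [0.5, 1.2, 0.4]
finger_gap: 0.997
gripper_force: 0.0
tcp [ 0.5072 -0.2035  0.2392] yaw -157.75 tilt [-0.0006  0.0012] F [ 0.1 -0.2 -0.3] t 11.25 gap 0.9979213130859818
turn units 0.0028 then shift units [ 0.497 -0.084  0.229]
1 [   0    0   33  120 2769] ((0.4940507113933563, -0.5329593420028687), (0.13125105202198029, 0.041316043585538864), 13.457776069641113)
3 [  55   35   90   70 3731] ((0.46587443351745605, -0.4147394001483917), (0.06506513804197311, 0.08441561460494995), 3.3369503021240234)
4 [ 250   45   57  184 2711] ((0.47027063369750977, -0.22150734066963196), (0.1899498552083969, 0.05821346119046211), 22.21028709411621)
30 [259 102  35  36 966] ((0.44878238439559937, -0.23227448761463165), (0.03704846650362015, 0.037050843238830566), 20.961528778076172)
31 [  19  111   55   63 2392] ((0.5612013339996338, -0.46084123849868774), (0.0636601373553276, 0.049549706280231476), 59.77962875366211)
32 [264 176  33  34 881] ((0.5226230621337891, -0.1977691650390625), (0.03768815100193024, 0.03690417855978012), 22.262428283691406)
```

View pics/w3.png

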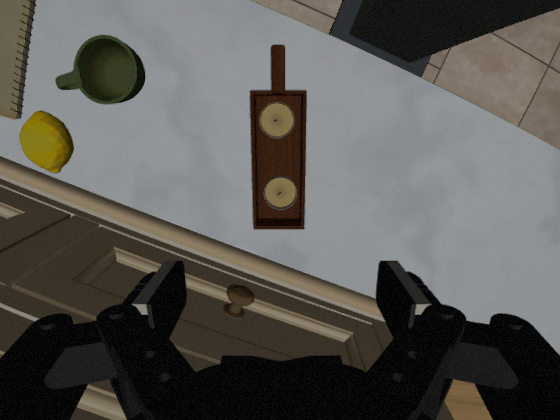

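Wrist view: tray centred near (278,160), handle up at (278,68), candles at (276,120) and (280,193), mug and lemon well clear on the left. The rectangle fit gives a body centre at (0.4897,-0.2136) and yaw 22.2°.

```bash
python3 - <<'E'
from h import *
go(.4897,-.2136,.001,202.2)
E
```

```text
tcp [ 0.5072 -0.2035  0.2392] yaw -157.75 tilt [-0.0006  0.0012] F [ 0.1 -0.2 -0.3] t 11.25 gap 0.9979213130859818
turn units 0.0005 then shift units [ 0.5   -0.078  5.954]
```

```bash

python3 -m crank '.25 -.04 .5 0 0 0;.25 -.04 .8 0 0 0;0 0 .8 0 0 0;0 0 .8 0 0 0;0 0 .8 0 0 0'
python3 -m crank '0 0 .8 0 0 0;0 0 .6 0 0 0;0 0 .4 0 0 0;0 0 .2 0 0 0;0 0 0 0 0 0'
python3 - <<'E'
from h import *
go(.4897,-.2136,.001,202.2)
E
```

```text
t: 11.75
tcp_pos: [0.4905, -0.2138, 0.0906]
tool_rot: [-0.194, 0.981, -0.0, 0.0]
force: [0.4, 0.6, -0.6]
finger_gap: 1.002
gripper_force: 0.0
t: 12.25
tcp_pos: [0.49, -0.214, 0.0106]
tool_rot: [-0.193, 0.981, 0.001, -0.001]
force: [0.0, 0.4, 0.5]
finger_gap: 0.996
gripper_force: 0.0
tcp [ 0.49   -0.214   0.0106] yaw -157.69 tilt [-0.0016  0.0013] F [0.  0.4 0.5] t 12.25 gap 0.9960200736795368
turn units 0.0012 then shift units [0.003 0.011 0.241]
```

```bash

python3 -m crank '0 .01 .15 0 0 0;0 0 .09 0 0 0;0 0 0 0 0 0;0 0 0 0 0 0;0 0 0 0 0 0'
python3 -m crank '0 0 0 0 0 0;0 0 0 0 0 0;0 0 0 0 0 0;0 0 0 0 0 0;0 0 0 0 0 0' -1 35
python3 -m crank '0 0 -.05 0 0 0;0 0 -.1 0 0 0;0 0 -.2 0 0 0;0 0 -.3 0 0 0;0 0 0 0 0 0'
python3 - <<'E'
from h import *
s=snap('wrist','w4');go(.4897,-.2136,.001,202.2)
E
```

```text
t: 12.75
tcp_pos: [0.4902, -0.2153, 0.0021]
tool_rot: [-0.193, 0.981, -0.0, 0.0]
force: [0.1, -0.5, 0.5]
finger_gap: 0.999
gripper_force: 0.0
t: 13.25
tcp_pos: [0.49, -0.2151, 0.002]
tool_rot: [-0.193, 0.981, 0.0, -0.0]
force: [-1.4, 0.8, 3.8]
finger_gap: 0.679
gripper_force: 39.2
t: 13.75
tcp_pos: [0.4911, -0.2158, 0.0294]
tool_rot: [-0.193, 0.981, -0.001, 0.001]
force: [0.3, -0.5, -2.0]
finger_gap: 0.671
gripper_force: 38.4
tcp [ 0.4908 -0.2156  0.0289] yaw -157.77 tilt [ 0.0022 -0.0016] F [ 0.  -0.2 -2.5] t 13.8 gap 0.6771116960928939
turn units 0.0003 then shift units [0.008 0.059 0.698]
```

View pics/w4.png

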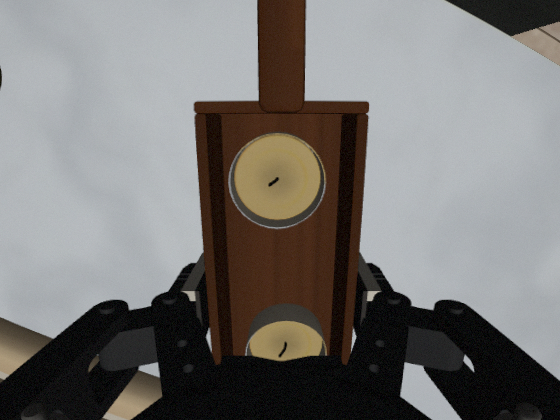

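Tray is gripped level, with both candles in it: one at (278,180), the other at (286,340). I'll measure the tray in the hand, then lift and turn.

```bash
python3 - <<'E'
from h import *
s=load('w4');z=.034+.027
a=onz(s,195,103,z);b=onz(s,368,103,z);print(a,b,np.linalg.norm(a-b),np.degrees(np.arctan2(a[0]-b[0],-(a[1]-b[1]))))
T=np.array([.4908,-.2156]);m=(a+b)[:2]/2;e=np.radians(22.2);print('front centre rel own',(m-T)@[np.cos(e),np.sin(e)],(m-T)@[-np.sin(e),np.cos(e)])
E
python3 -m crank '0 0 -.2 0 0 0;0 0 -.4 0 0 0;0 0 -.5 0 0 0;.15 0 -.4 0 0 0;.25 .1 -.2 0 0 .03'
python3 -m crank '.2 .2 0 0 0 .0365;.1 .35 0 0 0 .036;0 .5 0 0 0 0;0 .6 0 0 0 0;0 .7 0 0 0 0'
python3 -m crank '0 .7 0 0 0 0;0 .7 0 0 0 0;0 .7 0 0 0 0;0 .7 0 0 0 0;0 .7 0 0 0 0'
python3 - <<'E'
from h import *
go(.480,.1767,.08,193)
E
```

```text
[ 0.433072   -0.26901678  0.061     ] [ 0.41165065 -0.21666326  0.061     ] 0.05656647638981842 22.25277147501712
front centre rel own -0.07365774659308344 0.0006381890111378831
t: 14.3
tcp_pos: [0.475, -0.2184, 0.0975]
tool_rot: [-0.169, 0.986, -0.002, 0.001]
force: [-0.3, -0.4, -3.3]
finger_gap: 0.67
gripper_force: 38.5
t: 14.8
tcp_pos: [0.4395, -0.1291, 0.0959]
tool_rot: [-0.113, 0.994, -0.0, 0.0]
force: [-0.3, -0.2, -2.8]
finger_gap: 0.674
gripper_force: 38.4
t: 15.3
tcp_pos: [0.4074, 0.0081, 0.0959]
tool_rot: [-0.114, 0.993, 0.0, 0.0]
force: [-0.0, 0.5, -3.3]
finger_gap: 0.673
gripper_force: 38.4
tcp [0.4074 0.0081 0.0959] yaw -166.9 tilt [0.0001 0.0001] F [-0.   0.5 -3.3] t 15.3 gap 0.6734168678288778
turn units 0.0011 then shift units [-2.716  3.699  0.399]
```

```bash

python3 -m crank '-.2 .6 0 0 0 0;-.4 .6 0 0 0 0;-.5 .6 0 0 0 0;-.5 .6 0 0 0 0;-.5 .6 0 0 0 0'
python3 -m crank '-.4 .4 0 0 0 0;-.2 .2 0 0 0 0;0 .1 0 0 0 0;0 0 0 0 0 0;0 0 0 0 0 0'
python3 - <<'E'
from h import *
go(.480,.1767,.002,193)
s=snap('side','si1');snap('scene','sc1')
E
```

```text
t: 15.8
tcp_pos: [0.4626, 0.1442, 0.0959]
tool_rot: [-0.114, 0.993, 0.0, -0.0]
force: [0.7, -0.6, -3.4]
finger_gap: 0.672
gripper_force: 38.4
t: 16.3
tcp_pos: [0.4786, 0.1741, 0.0955]
tool_rot: [-0.113, 0.994, -0.0, -0.001]
force: [-0.9, 0.1, -3.3]
finger_gap: 0.67
gripper_force: 38.4
tcp [0.4786 0.1741 0.0955] yaw -167.02 tilt [-0.0021 -0.0005] F [-0.9  0.1 -3.3] t 16.3 gap 0.67001732262214
turn units -0.0002 then shift units [-0.053  0.057  2.338]
```

View pics/si1.png

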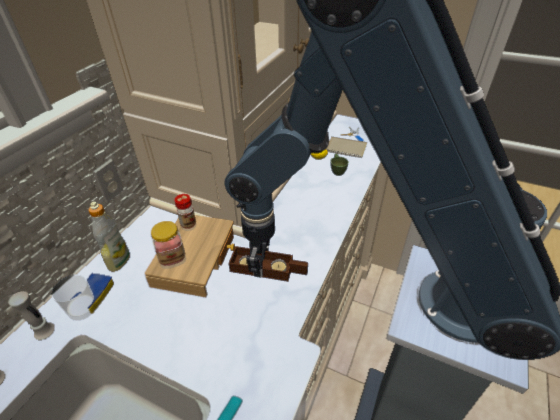

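Side view: tray held at (265,263) with both candles in it, in front of the riser (190,255), whose front edge runs from (233,222) to (207,291). Knob at (233,246), drawer shut. Lowering.

```bash

python3 -m crank '-.03 .03 .3 0 0 0;-.02 .03 .5 0 0 0;0 0 .5 0 0 0;0 0 .5 0 0 0;0 0 .25 0 0 0'
python3 -m crank '0 0 .12 0 0 0;0 0 .05 0 0 0;0 0 .05 0 0 0;0 0 .03 0 0 0;0 0 0 0 0 0'
python3 - <<'E'
from h import *
go(.480,.1767,.002,193)
s=load('si1');P=cloud(s);m=(abs(P[...,2]-.062)<.006)
e=[]
for v in range(228,288,2):
    c=np.where(m[v,185:245])[0]
    if len(c): e.append(onz(s,185+c[-1]+.5,v,.062)[:2])
e=np.array(e)
for _ in range(4):
    p=np.polyfit(e[:,1],e[:,0],1);r=e[:,0]-np.polyval(p,e[:,1]);e=e[abs(r)<max(2*r.std(),.001)]
print('front',p,np.degrees(np.arctan(-p[0])),r.std(),len(e),'x at y=.2058',np.polyval(p,.2058))
E
```

```text
t: 16.9
tcp_pos: [0.4804, 0.177, 0.0116]
tool_rot: [-0.113, 0.994, -0.0, -0.002]
force: [-0.1, -0.5, -2.5]
finger_gap: 0.674
gripper_force: 38.5
t: 17.4
tcp_pos: [0.4817, 0.1777, 0.0041]
tool_rot: [-0.113, 0.994, 0.0, 0.0]
force: [-0.5, 0.2, -2.8]
finger_gap: 0.672
gripper_force: 38.5
tcp [0.4817 0.1777 0.0041] yaw -167.0 tilt [0.001  0.0001] F [-0.5  0.2 -2.8] t 17.4 gap 0.6722905529992468
turn units 0.0 then shift units [ 0.048 -0.014  0.054]
front [-0.23021395  0.65438306] 12.964406769740483 0.0009636164479826989 27 x at y=.2058 0.6070050323905827
```

```bash

python3 -m crank '0 0 .03 0 0 0;0 0 .03 0 0 0;0 0 .02 0 0 0;0 0 0 0 0 0;0 0 0 0 0 0'
python3 -m crank '0 0 0 0 0 0;0 0 0 0 0 0;0 0 0 0 0 0;0 0 0 0 0 0;0 0 0 0 0 0' 1
python3 -m crank '0 0 -.3 0 0 0;0 0 -.6 0 0 0;0 0 -.9 0 0 0;0 0 -.9 0 0 0;0 0 -.9 0 0 0'
python3 -m crank '0 0 -.9 0 0 0;0 0 -.9 0 0 0;0 0 0 0 0 0;0 0 0 0 0 0;0 0 0 0 0 0'
python3 - <<'E'
from h import *
go(.480,.1767,.002,193)
s=snap('wrist','w5')
P=cloud(s);m=((P[...,2]>.008)&(P[...,2]<.056)&(P[...,0]<.58)&(P[...,0]>.3)&(s['depth']>0)).astype(np.uint8)
n,L,st,_=cv2.connectedComponentsWithStats(m)
for i in range(1,n):
    if st[i,4]>300: print(i,st[i],cv2.minAreaRect(P[L==i][:,:2].astype(np.float32)))
E
```

```text
t: 17.9
tcp_pos: [0.4817, 0.1776, 0.002]
tool_rot: [-0.113, 0.994, 0.0, 0.001]
force: [-1.0, -1.2, 8.5]
finger_gap: 0.671
gripper_force: 39.9
t: 18.4
tcp_pos: [0.4814, 0.1776, 0.0004]
tool_rot: [-0.113, 0.994, -0.0, -0.0]
force: [-0.1, -0.2, 1.1]
finger_gap: 1.002
gripper_force: 0.0
t: 18.9
tcp_pos: [0.481, 0.1775, 0.1465]
tool_rot: [-0.113, 0.994, -0.0, -0.0]
force: [0.1, -0.1, 0.2]
finger_gap: 1.006
gripper_force: 0.0
t: 19.4
tcp_pos: [0.4802, 0.1774, 0.2158]
tool_rot: [-0.113, 0.994, -0.0, -0.001]
force: [0.7, 0.4, 0.4]
finger_gap: 0.996
gripper_force: 0.0
tcp [0.4802 0.1774 0.2158] yaw -167.0 tilt [-0.0023 -0.0003] F [0.7 0.4 0.4] t 19.4 gap 0.9957702397267728
turn units -0.0 then shift units [-4.000e-03 -1.700e-02  5.344e+00]
1 [ 251   64   60  192 3114] ((0.4613250195980072, 0.17318299412727356), (0.19240882992744446, 0.05822877958416939), 12.870695114135742)
2 [ 261  124   37   37 1059] ((0.4386349022388458, 0.16662025451660156), (0.03670363128185272, 0.03723610192537308), 12.11046314239502)
3 [530 156  30  28 678] ((0.3967442214488983, 0.4591425061225891), (0.026766110211610794, 0.027190690860152245), 7.761133670806885)
4 [266 199  35  36 971] ((0.516899824142456, 0.18895584344863892), (0.03779517859220505, 0.03720147907733917), 13.167027473449707)
```

View pics/w5.png

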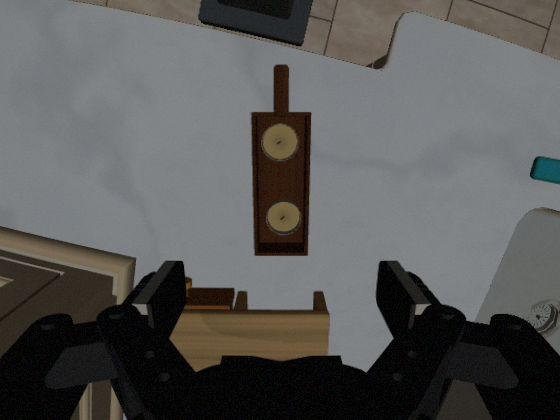

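Wrist view: tray standing in front of the bay, its body between columns 252 and 310, rows 112–255. The bay's two uprights are at (240,298) and (320,298), the drawer front at (212,298), and both candles are in the tray. The fit gives a tray centre of (0.4818,0.1779), yaw 12.9°, lateral error below 1 mm.

```bash

python3 -m crank '.3 0 0 0 0 0;.6 0 0 0 0 0;.6 0 0 0 0 0;.6 0 .3 0 0 0;.3 0 .6 0 0 0'
python3 -m crank '0 0 .8 0 0 0;0 0 .8 0 0 0;0 0 .8 0 0 0;0 0 .6 0 0 0;0 0 .4 0 0 0'
python3 - <<'E'
from h import *
go(.3863,.156,.012,193)
E
```

```text
t: 19.95
tcp_pos: [0.385, 0.1557, 0.1804]
tool_rot: [-0.113, 0.994, -0.0, -0.0]
force: [-0.2, -0.9, -0.8]
finger_gap: 1.004
gripper_force: 0.0
t: 20.45
tcp_pos: [0.3854, 0.1556, 0.0424]
tool_rot: [-0.113, 0.994, -0.0, -0.003]
force: [-0.5, 1.0, 0.6]
finger_gap: 0.997
gripper_force: 0.0
tcp [0.3854 0.1556 0.0424] yaw -167.0 tilt [-0.0052 -0.0006] F [-0.5  1.   0.6] t 20.45 gap 0.9974695099086353
turn units -0.0 then shift units [-0.028  0.004  0.761]
```

```bash

python3 -m crank '-.02 0 .3 0 0 0;0 0 .25 0 0 0;0 0 .15 0 0 0;0 0 .05 0 0 0;0 0 0 0 0 0'
python3 -m crank '0 0 0 0 0 0;0 0 0 0 0 0;0 0 0 0 0 0;0 0 0 0 0 0;0 0 0 0 0 0' -1 30
python3 -m crank '0 0 0 0 0 0;0 0 0 0 0 0;0 0 0 0 0 0;0 0 0 0 0 0;0 0 0 0 0 0'
python3 - <<'E'
from h import *
a=np.radians(13);T=np.array([.6068,.2058])-.023*np.array([np.cos(a),np.sin(a)]);print(T)
go(T[0],T[1],.012,193)
E
```

```text
t: 20.95
tcp_pos: [0.3884, 0.1561, 0.0145]
tool_rot: [-0.113, 0.994, -0.0, -0.0]
force: [-0.3, 0.4, -0.4]
finger_gap: 0.999
gripper_force: 0.0
t: 21.45
tcp_pos: [0.3887, 0.1562, 0.0147]
tool_rot: [-0.113, 0.994, -0.0, 0.0]
force: [-1.3, 1.4, 5.9]
finger_gap: 0.158
gripper_force: 31.6
t: 21.95
tcp_pos: [0.3888, 0.1562, 0.0148]
tool_rot: [-0.113, 0.994, -0.0, 0.0]
force: [-0.2, 0.6, 5.7]
finger_gap: 0.16
gripper_force: 31.7
[0.58438949 0.20062613]
tcp [0.3888 0.1562 0.0148] yaw -167.0 tilt [0.0005 0.    ] F [-0.2  0.6  5.7] t 21.95 gap 0.16021710318521648
turn units 0.0 then shift units [-5.015 -0.018  0.071]
```

```bash

python3 -m crank '-.1 0 0 0 0 0;-.2 0 0 0 0 0;-.25 0 0 0 0 0;-.25 0 0 0 0 0;-.25 0 0 0 0 0'
python3 - <<'E'
from h import *
go(.6068-.0205*.9744,.2058-.0205*.225,.0148,193)
E
```

```text
t: 22.45
tcp_pos: [0.4249, 0.1651, 0.0147]
tool_rot: [-0.113, 0.994, -0.0, -0.005]
force: [-6.4, -1.1, 9.5]
finger_gap: 0.156
gripper_force: 32.5
tcp [0.4249 0.1651 0.0147] yaw -166.98 tilt [-0.0097 -0.0014] F [-6.4 -1.1  9.5] t 22.45 gap 0.15632923659960585
turn units 0.0003 then shift units [-4.147 -0.032 -0.042]
```

```bash

python3 -m crank '-.2 0 -.015 0 0 0;-.2 0 0 0 0 0;-.2 0 0 0 0 0;-.2 0 0 0 0 0;-.2 -.005 0 0 0 0'
python3 -m crank '-.2 -.005 0 0 0 0;-.2 -.005 0 0 0 0;-.2 -.005 0 0 0 0;-.2 0 0 0 0 0;-.2 0 0 0 0 0'
python3 -m crank '-.25 0 0 0 0 0;-.25 0 0 0 0 0;-.25 0 0 0 0 0;-.25 0 0 0 0 0;-.25 0 0 0 0 0'
python3 -m crank '-.2 0 0 0 0 0;-.1 0 0 0 0 0;0 0 0 0 0 0;0 0 0 0 0 0;0 0 0 0 0 0'
python3 - <<'E'
from h import *
go(.6068-.0205*.9744,.2058-.0205*.225,.0148,193)
snap('side','si2')
s=snap('wrist','w6')
P=cloud(s);m=((P[...,2]>.008)&(P[...,2]<.056)&(P[...,0]<.65)&(P[...,0]>.3)&(s['depth']>0)).astype(np.uint8)
a=cv2.imread('pics/si2.png')[190:310,140:320];b=cv2.imread('pics/w6.png')[0:400]
cv2.imwrite('pics/m1.png',np.vstack([cv2.resize(a,(450,300),interpolation=cv2.INTER_CUBIC),cv2.resize(b,(450,300))]))
E
```

```text
t: 22.95
tcp_pos: [0.4692, 0.1746, 0.0148]
tool_rot: [-0.113, 0.994, -0.0, -0.0]
force: [-0.4, 0.8, -3.0]
finger_gap: 0.161
gripper_force: 30.5
t: 23.45
tcp_pos: [0.5083, 0.183, 0.0151]
tool_rot: [-0.113, 0.994, 0.0, -0.0]
force: [0.5, 0.7, -2.7]
finger_gap: 0.153
gripper_force: 30.5
t: 23.95
tcp_pos: [0.5572, 0.1943, 0.0151]
tool_rot: [-0.113, 0.994, -0.0, -0.0]
force: [0.2, -0.3, -3.2]
finger_gap: 0.157
gripper_force: 30.5
t: 24.45
tcp_pos: [0.5673, 0.1967, 0.015]
tool_rot: [-0.113, 0.994, -0.0, -0.001]
force: [0.7, 0.3, -3.3]
finger_gap: 0.158
gripper_force: 30.5
tcp [0.5673 0.1967 0.015 ] yaw -167.0 tilt [-0.0013 -0.0002] F [ 0.7  0.3 -3.3] t 24.45 gap 0.1581843660182673
turn units 0.0 then shift units [-0.502 -0.     0.004]
```

View pics/m1.png

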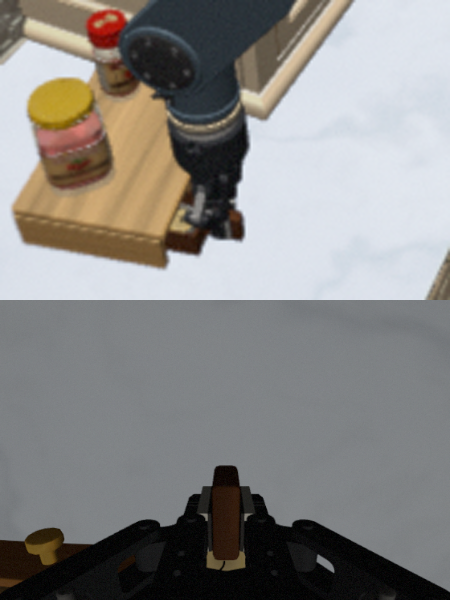

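Top half (side view): tray almost in the bay, the front candle visible at (185,215), handle in the fingers at (228,222), no contact with the riser. Bottom half (wrist): handle end at (226,467), drawer knob at (45,535). About 20 mm remains.

```bash

python3 -m crank '0 0 .008 0 0 0;-.05 0 .005 0 0 0;-.1 0 0 0 0 0;-.1 0 0 0 0 0;-.1 0 0 0 0 0'
python3 -m crank '-.06 0 0 0 0 0;-.03 0 0 0 0 0;-.01 0 0 0 0 0;0 0 0 0 0 0;0 0 0 0 0 0'
python3 - <<'E'
from h import *
go(.6068-.0205*.9744,.2058-.0205*.225,.0148,193)
s=load('w6');a=np.radians(13);d=np.array([np.cos(a),np.sin(a)]);l=np.array([-d[1],d[0]]);M=np.array([.6068,.2058])
for u,v,z in((281,223,.044),(55,304,.03)):
    q=onz(s,u,v,z)[:2]-M;print(q@d,q@l)
E
```

```text
t: 25.05
tcp_pos: [0.5824, 0.2001, 0.0147]
tool_rot: [-0.113, 0.994, 0.0, 0.0]
force: [-1.2, -0.0, -0.7]
finger_gap: 0.158
gripper_force: 30.9
t: 25.55
tcp_pos: [0.5856, 0.2008, 0.0147]
tool_rot: [-0.113, 0.994, -0.0, 0.0]
force: [-0.4, -0.2, 0.8]
finger_gap: 0.155
gripper_force: 31.1
tcp [0.5856 0.2008 0.0147] yaw -167.0 tilt [ 0. -0.] F [-0.4 -0.2  0.8] t 25.55 gap 0.15525830726445664
turn units 0.0 then shift units [-0.033  0.002 -0.003]
-0.0720809101701291 0.0007660364289806508
-0.026950273064679717 -0.10502186817257099
```

```bash

python3 -m crank '0 0 0 0 0 0;0 0 0 0 0 0;0 0 0 0 0 0;0 0 0 0 0 0;0 0 0 0 0 0' 0
python3 -m crank '0 0 -.3 0 0 0;0 0 -.6 0 0 0;0 0 -.9 0 0 0;0 0 -.9 0 0 0;.2 0 -.9 0 0 0'
python3 -m crank '.4 0 -.9 0 0 0;.4 0 -.8 0 0 0;0 0 0 0 0 0;0 0 0 0 0 0;0 0 0 0 0 0'
python3 - <<'E'
from h import *
go(.480,.1767,.002,193)
s=snap('wrist','w7');snap('side','si3');snap('scene','sc3')
a=s['image'][110:310,150:400,::-1];cv2.imwrite('pics/w7c.png',cv2.resize(a,None,fx=3,fy=3,interpolation=cv2.INTER_CUBIC))
E
```

```text
t: 26.05
tcp_pos: [0.5858, 0.2009, 0.0146]
tool_rot: [-0.113, 0.994, 0.0, 0.0]
force: [-0.3, -0.3, -0.6]
finger_gap: 0.499
gripper_force: 0.0
t: 26.55
tcp_pos: [0.5788, 0.1991, 0.1609]
tool_rot: [-0.113, 0.994, 0.0, 0.001]
force: [0.0, 0.1, -0.3]
finger_gap: 0.496
gripper_force: 0.0
t: 27.05
tcp_pos: [0.5463, 0.1918, 0.2259]
tool_rot: [-0.113, 0.994, -0.0, -0.001]
force: [0.5, 0.2, -0.3]
finger_gap: 0.498
gripper_force: 0.0
tcp [0.5463 0.1918 0.2259] yaw -167.0 tilt [-0.0013 -0.0002] F [ 0.5  0.2 -0.3] t 27.05 gap 0.49801028235634576
turn units -0.0 then shift units [1.693 0.006 5.599]
```

View pics/w7c.png

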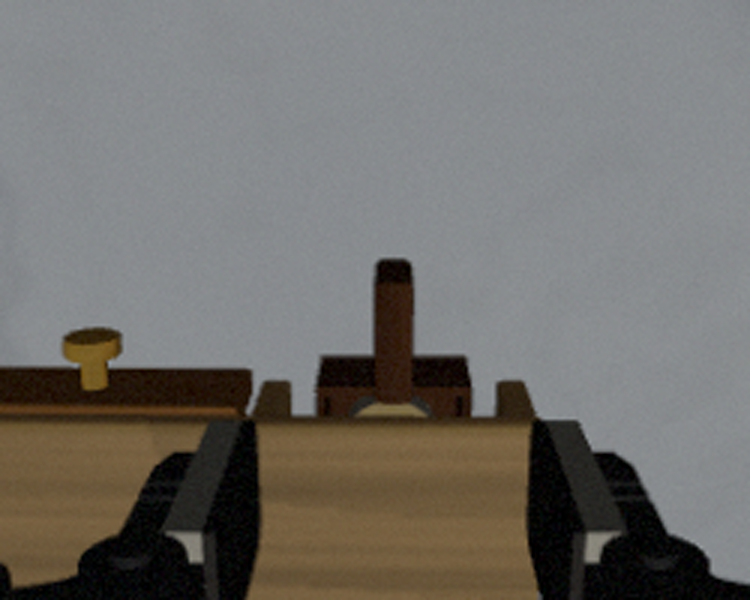

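The view shows the tray's front wall (bottom edge at row 357, rim at row 388) standing proud of the uprights' feet at row 382 and the board edge at row 420. It has to go in further.

```bash
python3 - <<'E'
from h import *
s=load('w7');a=np.radians(13);d=np.array([np.cos(a),np.sin(a)]);l=np.array([-d[1],d[0]]);M=np.array([.6068,.2058])
for n,cx,cy,z in(('tray bot L',320,357,0),('tray bot R',466,357,0),('rim R',470,389,.034),('upright foot R',510,381,0),('upright foot L',278,381,0),('board',400,420,.062),('drawer bot',150,369,.003),('drawer top',150,405,.045),('knob top',92,338,.035),('hand end top',394,283,.044),('hand end bot',394,260,.006)):
    q=onz(s,150+(cx+.5)/3-.5,110+(cy+.5)/3-.5,z)[:2]-M;print(n,np.round(q@d*1000,1),np.round(q@l*1000,1))
E
```

```text
tray bot L -0.6 -28.8
tray bot R -0.7 29.4
rim R -0.4 28.5
upright foot R 9.6 47.3
upright foot L 9.6 -45.9
board -0.2 2.7
drawer bot 3.5 -96.6
drawer top 1.6 -86.4
knob top -20.2 -108.5
hand end top -43.3 0.7
hand end bot -42.0 0.7
```

The uprights turn out to be set back about 10 mm. The riser's front edge (the board) measures -0.2 mm and the tray's front wall -0.6 mm in the same picture. That's flush, with only the handle out, so I'm handing in.

```bash
python3 -c "
from station import manip
print(manip.sign_off())"
```

```text
the job is handed in; nothing more can be done
None
```

I pushed the drawer home against its stop, then slid the tray under the riser until its front wall measured flush with the front edge to within 1 mm; only the handle sticks out, the gripper is clear, and the job is handed in (the rear candle was out of view in the last picture).

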